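# Snug down the loose canister cap in the utility room

## Robot

A 6-joint arm with a two-finger parallel gripper is mounted at the origin on the work surface. World frame = base frame: x ahead of the robot, y to its left, z up, the work surface at z = 0. Lengths are in m, angles in rad, forces in N, time in s.
With the tool pointing down it reaches from about 0.35 to 0.85 m from the base axis. Payload 8.1 kg.
Tool frame: the origin (TCP) lies on the centre line of the jaws, within the pads' length; the fingertips stand 14 mm ahead of it and the grasp point (between the pads) lies 5 mm behind it; z points along the fingers, y is the line along which they close (so a half turn about z gives the same grasp; the last joint's range is limited). The gripper opens to 93 mm and grips with 3 to 60 N. Pads are 15 mm wide; open, the fingers measure 128 mm over their backs; the gripper's body (75 mm by 188 mm) begins 65 mm behind the grasp point.
Start: joints at [1.126, 0.13, 1.488, -0, 1.523, -0.085], TCP at [0.211, 0.562, 0.233] pointing down, gripper open.
Joint ranges: [-2.96, 2.96], [-0.89, 2.26], [0.02, 2.5], [-1.34, 4.48], [0, 2.73], [-2.66, 2.66]. Speed limits (rad/s): [2.39, 2.39, 2.79, 3.14, 3.14, 3.14].

## Interface

Orientations are given as [roll, pitch, yaw] about the fixed x, y, z axes, in that order (R = Rz(yaw) Ry(pitch) Rx(roll)).
In Python, from plant import * gives the robot as it stands. Calls block until the motion is done:
- move_ptp(position, orientation): joint-space move of the TCP to a pose.
- move_l(position, orientation=None, feed=0.15, force_limit=None): straight line of the TCP; orientation=None keeps the orientation; feed is the mean speed in m/s. With force_limit (N) it stops when the force on the tool has changed by that much, and returns True; else False.
- move_j(angles): joint-space move.
- grip(opening, force=None): opening from 0.0 (shut) to 1.0 (fully open); force is the grip in N (None keeps the last); returns when the fingers have stopped.
- pause(seconds).
- solve_ik(position, orientation): joint angles nearest the present ones, or None.
- capture(name): name is "scene" or "top" or "wrist"; returns the picture (384x512x3 uint8, red, green, blue); there is no depth.
- camera_params(name): a dict with "fx", "fy", "cx", "cy" (pixels), "eye" and "rotation" of the camera in the world. Camera axes: x right, y up, looking along -z (the intrinsics and any distortion apply to the point x, -y, -z); pixel columns grow to the right and rows downward; lengths in m; the calibration is good to about 2 mm. A picture is of the moment at which its call begins: read the wrist's pose just before it. camera_params takes no time and is no camera call; for the wrist camera it gives the pose at the moment of the call.
A pose or a line that the arm cannot do raises Unreachable and nothing moves.
- finish_job(): hands the job in; it is judged then, once.
Trained networks look in the newest picture that a camera, given by its name, has taken for a name from the list of things; names that differ only in an ending like _2 or _b are one class to them, and where a whole thing is asked for, a point or a joint stands for the part that bears it (a point fixed in the world has none). Each returns a list of dicts, best first, with "conf" (0 to 1); they miss things now and then, are a little off and sometimes report something else, mostly with a low value. They report only what shows in the picture. A call takes as long as a camera call. They do not tell look-alikes from the thing itself.
- search_frame(camera, query): "bbox" ([left, top, right, bottom] in pixels, round what is visible of it).
Readings, each from a call of its own:
- current_t(): time.
- current_qpos(): joint angles.
- current_qvel(): joint speeds.
- current_effort(): joint torques, N m.
- current_position(): TCP position.
- current_orientation(): TCP orientation.
- current_wrist_force(): force on the tool from outside, world axes, zero at the start.
- current_moment(): the same for the moment, N m.
- current_grip_width(): opening from 0.0 (shut) to 1.0 (fully open).
- current_finger_force(): force on a finger pad.
Only numpy, scipy, OpenCV 4.12 (cv2) and the standard library are available. Lean on these libraries where they do the work, as an engineer would, in place of code of your own. Each camera call takes 0.05 s, during which the arm holds its last target. There are 200 camera calls.

## Task

The screw cap of the low, wide canister on the worktop has been left loose. Grip it from above and screw it down clockwise until it bites and the torque rises, then about 15 degrees more so that it is snug, with its pointer in line with the lug on the canister's shoulder; stop there, do not overtighten it, and let go. Leave the cap of the tall canister as it is: that one is already snug.

Things in the scene. Friction and masses are not known exactly. Their poses are not given: they have to be found in the camera images.
- low_cap_mid (a point): Centre (on the axis, half-way up) of the loose grey cap of the LOW canister: upright cylinder, diameter 50 mm, 36 mm high, gripped across its sides at any yaw; stays at this height as it turns. z up, x along the white pointer ridge on its top. 32 mm below this point is the flat shoulder of a white block 100 x 140 x 110 mm high, held fast; a lug on it (6 mm high, 37 mm from the axis) marks snug.
- low_cap (a joint): Turn of the low canister's cap on its thread, rad: negative while loose (starts between -1.15 and -0.55), grows as it is turned clockwise seen from above, 0 where it bites on the gasket and goes no further on the thread. Until then it turns against only 0.04 N m.
- low_seal (a joint): Turn of the low canister's cap past the bite, rad, clockwise seen from above, winding up its stiff gasket: 0 at first, 0.262 (15 degrees) ideally snug, pointer in line with the lug. While turning, torque jumps to 0.5 N m at the bite and grows 1.0 N m per rad (0.76 at ideal); held still, it eases by about 0.3. Stays when released; overtightening cannot be undone. A 60 N grip does not slip.
- tall_pointer (a point): Outer end of the white pointer ridge on the cap of the TALL canister, on its top face 24 mm from its axis; x points outward. Same cap, already snug and in line with its lug; its top is 230 mm above the worktop. The tall canister is a white block 100 x 100 mm, 180 mm high, held fast, well to the left or right of the low one (at least 0.3 m).
There are look-alikes about, which are no part of the job. Leave any red or turquoise look-alike of the part that bears low_cap_mid alone.

How it is judged:
At the end, for the whole second after the job is handed in: The low canister's cap is fully run down (within 0.1 rad of the bite or past it) and wound 0.07 to 0.47 rad (4 to 27 degrees) into its gasket, and the tall canister's cap has not been turned (its pointer's end within 8 mm of where it was) (value of joint low_seal between 0.07 and 0.47 rad and value of joint low_cap above -0.1 rad and distance of tall_pointer from where it was at the start of the episode below 0.008 m); the robot touches nothing.
It fails at once if the low canister's cap is overtightened: wound more than 0.47 rad (27 degrees) past the bite (value of joint low_seal above 0.47 rad).
It fails at once if the tall canister's cap is turned (its pointer's end moved more than 8 mm) (distance of tall_pointer from where it was at the start of the episode above 0.008 m).
It also fails if it takes over 38 s, if anything falls off the work surface, if the arm or the gripper's body presses on something with over 40 N, if the wrist force passes 120 N, or if a joint passes its speed limit or range.

## Working session

There is one attempt and no reset: what is moved stays moved. The work goes in short steps, each a Python script; the robot and the scene stay as the last script left them, time stands still between calls to the robot, and variables do not carry over. Pictures are saved under pics/ and viewed, at most 10 in all, crops included, and the job is handed in when it is done.

```bash
mkdir -p pics
python3 - <<'E'
from plant import *
import cv2
for n in("scene","top"):
    im=capture(n); cv2.imwrite(f"pics/{n}1.png",im[:,:,::-1])
    for q in("low_cap_mid","tall_pointer"):
        print(n,q,[( [round(v) for v in d["bbox"]],round(d["conf"],2)) for d in search_frame(n,q)])
    p=camera_params(n);print(p)
print(current_t())
E
```

```text
scene low_cap_mid [([285, 127, 305, 147], 0.82), ([297, 180, 316, 210], 0.7), ([399, 203, 424, 224], 0.69)]
scene tall_pointer []
{'fx': 478.81481110436124, 'fy': 478.81481110436124, 'cx': 258.9599628898322, 'cy': 195.52126136487735, 'eye': array([ 1.21644575, -0.13965794,  1.21085692]), 'rotation': array([ 0.62216147, -0.00841096,  1.27752361])}
top low_cap_mid [([126, 138, 147, 158], 0.82), ([192, 251, 210, 270], 0.73), ([204, 184, 224, 204], 0.71), ([362, 182, 384, 201], 0.36)]
top tall_pointer [([364, 185, 383, 203], 0.57)]
{'fx': 483.841193989609, 'fy': 483.841193989609, 'cx': 253.14311838728239, 'cy': 198.03372598373306, 'eye': array([0.37651385, 0.07919774, 1.64600564]), 'rotation': array([ 0.0773122 ,  0.00715816, -1.55829877])}
0.3
```

View pics/scene1.png

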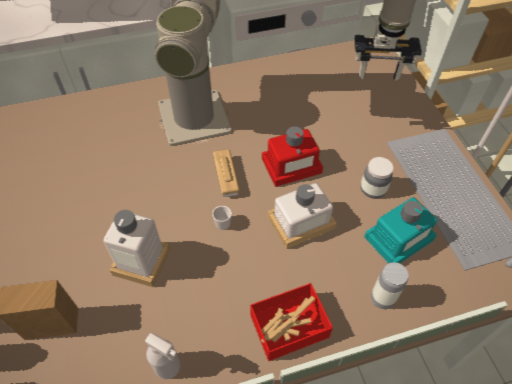

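View pics/top1.png

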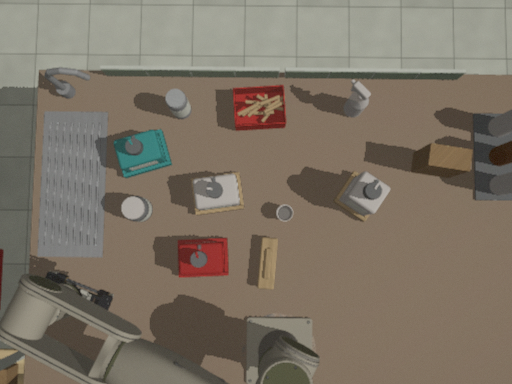

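The cap candidates are:
- red block: scene (295,137), top (201,260)
- white block: scene (305,195), top (214,188)
- turquoise block: scene (411,212), top (135,148)
- tall white canister: scene (126,220), top (373,190)

The white low block is the target. I'll move above it and look from close by.

```bash
cat > h.py <<'E'
from plant import *
import numpy as np, cv2
from scipy.spatial.transform import Rotation as Ro
def ray(p,u,v,z):
    d=Ro.from_euler("xyz",p["rotation"]).apply([(u-p["cx"])/p["fx"],-(v-p["cy"])/p["fy"],-1])
    return p["eye"]+d*(z-p["eye"][2])/d[2]
E
python3 - <<'E'
from h import *
print(ray(camera_params("scene"),306.5,195,.142),ray(camera_params("top"),214,190,.155))
c=ray(camera_params("top"),214,190,.155)[:2]
print(current_orientation())
move_ptp([c[0]-.0,c[1],.33],[np.pi,0,current_orientation()[2]])
q=camera_params("wrist");print(q,current_position(),current_orientation(),current_qpos())
im=capture("wrist");cv2.imwrite("pics/w1.png",im[:,:,::-1])
print(search_frame("wrist","low_cap_mid"),current_t())
E
```

```text
[0.52056747 0.21655063 0.142     ] [0.51538046 0.21283407 0.155     ]
[-3.14092869e+00 -6.35857946e-05  2.78181360e+00]
{'fx': 340.46248581828036, 'fy': 340.46248581828036, 'cx': 260.1143379081835, 'cy': 192.03860434493058, 'eye': array([0.44185451, 0.24130022, 0.48116973]), 'rotation': array([-2.82603919e-01,  2.33525338e-04,  1.21156344e+00])} [0.51493979 0.21370366 0.32965043] [-3.14152335e+00 -6.29341621e-04  2.78292311e+00] [ 3.01195181e-01 -3.88532774e-03  1.45321178e+00  3.33518825e-04
  1.69280591e+00 -9.10891124e-01]
[{'bbox': [237.9, 149.1, 288.2, 205.2], 'conf': 0.78}, {'bbox': [495.5, 187.8, 512.0, 226.9], 'conf': 0.67}] 2.125
```

View pics/w1.png

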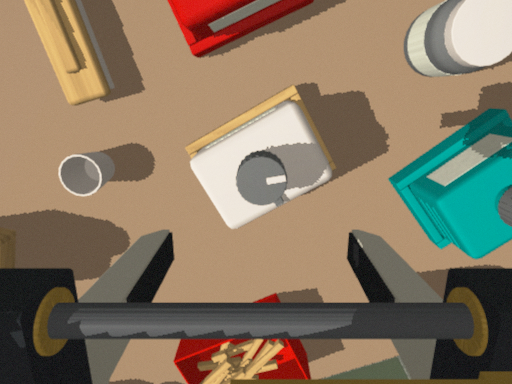

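The wrist view shows the white canister with its grey cap at about (262,178). The white pointer points right towards (287,180), and the lug is probably near (279,203). I'll crop in to check this.

Run:
```python
import cv2
im=cv2.imread("pics/w1.png")[130:235,190:330]
cv2.imwrite("pics/w1c.png",cv2.resize(im,None,fx=5,fy=5,interpolation=cv2.INTER_CUBIC))
```

```text
(no output)
```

View pics/w1c.png

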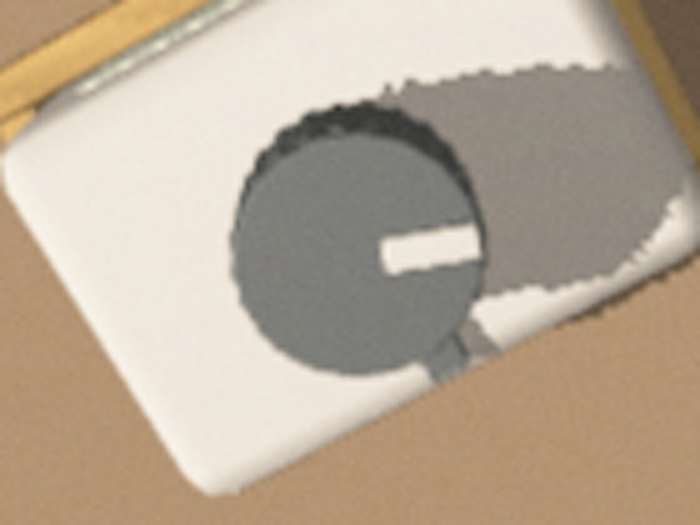

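The crop confirms it: grey cap on a white body. The cap's top centre is at about (262.2,181.2), the pointer end at (285.6,178.2) and the lug at about (279.5,203).

Run:
```python
from h import *
q=camera_params("wrist")
c=ray(q,262.2,181.2,.160);p=ray(q,285.6,178.2,.161)
print(c,p,np.hypot(*(p-c)[:2]))
a=np.arctan2(*(p-c)[1::-1])
l=ray(q,279.4,202,.115);b=np.arctan2(*(l-c)[1::-1])
print(l,np.hypot(*(l-c)[:2]),a,b,a-b)
yaw0=current_orientation()[2]
for y in np.arange(-3.2,3.2,.4):
    j=solve_ik([c[0],c[1],.15],[np.pi,0,y]); print(round(y,1),None if j is None else np.round(j[[0,5]],2))
```

```text
[0.51951446 0.21429559 0.16      ] [0.52441579 0.23663083 0.161     ] 0.02286670467702436
[0.55993415 0.22021462 0.115     ] 0.04085077978085895 1.3547768975989665 0.14540580385390708 1.2093710937450595
-3.2 [ 0.3  -1.21]
-2.8 [ 0.3  -1.61]
-2.4 [ 0.3  -2.01]
-2.0 [ 0.3  -2.41]
-1.6 None
-1.2 None
-0.8 None
-0.4 [0.3  2.27]
-0.0 [0.3  1.87]
0.4 [0.3  1.47]
0.8 [0.3  1.07]
1.2 [0.3  0.67]
1.6 [0.3  0.27]
2.0 [ 0.3  -0.13]
2.4 [ 0.3  -0.53]
2.8 [ 0.3  -0.93]
```

Run:
```python
from h import *
c=[0.5195,0.2143]; o=[np.pi,0,1.95]
move_ptp([*c,.24],o)
print(move_l([*c,.141],o,feed=.08,force_limit=15),current_position(),current_wrist_force())
grip(0.0,force=8);pause(.2)
print(current_grip_width(),current_wrist_force(),current_moment(),current_finger_force(),current_position(),current_orientation()[2],current_t())
```

```text
False [0.51997167 0.21443629 0.14175114] [ 0.22326935 -0.01156805 -0.1913902 ]
0.5364612362262237 [-0.74820056 -0.5399147   1.59871345] [-0.13810851  0.3328134   0.0210739 ] 8.000133633613586 [0.51940746 0.21425098 0.14100981] 1.9499610212217136 5.275
```

Run:
```python
from h import *
grip(0.0,force=60);pause(.2)
q=np.array(current_qpos());y0=current_orientation()[2]
m0=current_moment()[2];print(m0,current_wrist_force(),q)
t=0
while t<1.2:
    t+=.1 if t<.45 else .04
    r=q.copy();r[5]+=t;move_j(r);pause(.05)
    m=current_moment()[2];print(round(t,2),round(y0-current_orientation()[2],3),round(m-m0,3),round(float(np.linalg.norm(current_wrist_force())),1),round(current_t(),1))
    if abs(m-m0)>.15: break
```

```text
-0.05134668747669145 [-2.07319167 -0.01896463  1.83634407] [ 3.00013165e-01  8.99065117e-02  1.70161439e+00  3.26850510e-06
  1.35025852e+00 -7.91749415e-02]
0.1 0.097 0.012 1.0 6.0
0.2 0.196 0.076 1.1 6.3
0.3 0.295 0.083 2.1 6.6
0.4 0.395 0.136 6.3 6.9
0.5 0.496 0.034 7.0 7.2
0.54 0.536 0.067 7.3 7.5
0.58 0.576 0.029 7.7 7.8
0.62 0.616 0.013 7.6 8.1
0.66 0.656 -0.028 8.0 8.4
0.7 0.696 0.052 8.3 8.7
0.74 0.736 0.011 8.7 9.0
0.78 0.776 0.01 9.2 9.3
0.82 0.816 0.012 9.7 9.6
0.86 0.856 0.045 9.0 9.9
0.9 0.896 0.018 9.4 10.2
0.94 0.936 0.01 10.5 10.5
0.98 0.976 0.091 9.9 10.8
1.02 1.016 0.348 10.0 11.1
```

The torque rises at about 0.98 rad; vision predicted about 0.95. I'll go on to about 0.25 rad past the bite.

Run:
```python
from h import *
q=np.array(current_qpos())
r=q.copy()
for t in np.arange(.04,.22,.04):
    r=q.copy();r[5]=-0.0792+1.02+t;move_j(r);pause(.05)
    print(round(1.02+t,2),round(1.95-current_orientation()[2],3),current_moment()[2]+.051,current_t())
r[5]=-0.0792+1.235;move_j(r);pause(.3)
print(1.95-current_orientation()[2],current_moment()[2]+.051,current_wrist_force())
p=camera_params("wrist");im=capture("wrist");cv2.imwrite("pics/w2.png",im[:,:,::-1])
grip(1.0);pause(.2)
move_l([.5195,.2143,.33],feed=.12)
p=camera_params("wrist");print(p)
im=capture("wrist");cv2.imwrite("pics/w3.png",im[:,:,::-1]);b=search_frame("wrist","low_cap_mid");print(b,current_t())
b=b[0]["bbox"];u,v=int((b[0]+b[2])/2),int((b[1]+b[3])/2);x0,y0=max(u-60,0),max(v-50,0)
print(x0,y0);cv2.imwrite("pics/w3c.png",cv2.resize(im[y0:y0+110,x0:x0+140,::-1],None,fx=5,fy=5,interpolation=cv2.INTER_CUBIC))
```

```text
1.06 1.057 0.5125405384967573 11.3917
1.1 1.098 0.42779846732796073 11.6917
1.14 1.138 0.5350514044602651 11.9917
1.18 1.178 0.549785189154853 12.2917
1.22 1.218 0.5954877268758536 12.5917
1.2326002770828202 0.7018422097293758 [ 6.00819774  0.3142271  -3.61451762]
{'fx': 340.46248581828036, 'fy': 340.46248581828036, 'cx': 260.1143379081835, 'cy': 192.03860434493058, 'eye': array([0.57780326, 0.26568462, 0.4804508 ]), 'rotation': array([-2.84340410e-01, -5.93746200e-04, -8.56619857e-01])}
[{'bbox': [234.6, 142.5, 286.9, 205.6], 'conf': 0.94}, {'bbox': [78.6, 258.5, 113.8, 299.0], 'conf': 0.84}] 16.0833
200 124
```

View pics/w3c.png

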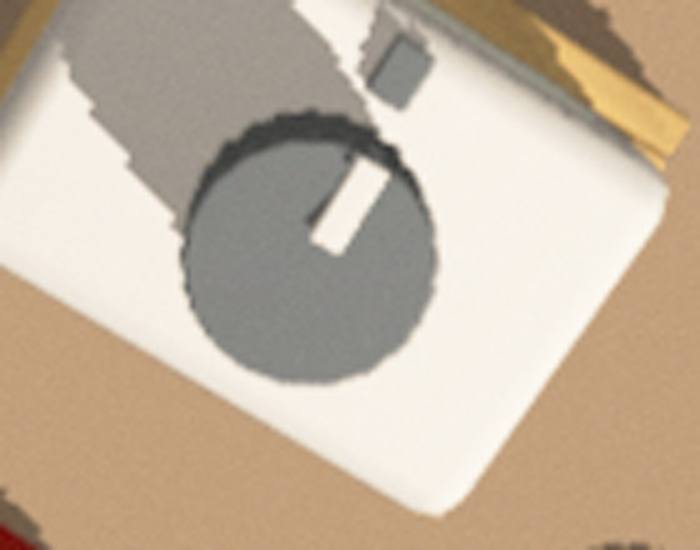

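The close view shows the pointer end at about (274.3,157.4) and the lug at (280.6,138.2), with the cap's top centre at (262.2,176.2). They look in line. I'll compute the remaining angle and hand in if it is small.

Run:
```python
from h import *
q=camera_params("wrist")
c=ray(q,262.2,176.2,.160);p=ray(q,274.3,157.4,.161);l=ray(q,280.6,138.2,.116)
f=lambda w:np.arctan2(*(w-c)[1::-1])
d=f(p)-f(l);print(f(p),f(l),d,np.hypot(*(l-c)[:2]),np.hypot(*(p-c)[:2]))
if abs(d)<.12: print(finish_job())
```

```text
0.16203896335328916 0.14433189275788746 0.01770707059540169 0.03681444858277044 0.021840009229805144
the job is handed in; nothing more can be done
None
```

The low canister's cap is screwed down snug, with its pointer within about 1° of the lug, the tall canister's cap was not touched, and the job is handed in with the gripper clear (verdict not shown).

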